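# Set the sold-out jar lane for restocking

## Task

The jar lane with the green pusher is sold out. With the fingertips, push the green pusher all the way back to its stop, then let it go so that it springs forward and stays latched half way on its catch, ready for restocking. Leave the amber pusher and the pottery where they are, and end clear of everything.

Things in the scene. Friction and masses are not known exactly. Their poses are not given: they have to be found in the camera images.
- green_pusher (a joint): travel of the green pusher, m: 0 forward (towards the robot, where its spring holds it), 0.085 fully back at its stop. The spring pushes forward, 3 N at 0 to 7 N at the back, plus 1 N if moved at 40 mm/s. Once pushed past the catch and let go, it is held at about 0.046; let go earlier, it springs back to 0
- green_face (a point): centre of the front face of the green pusher, the green block 90 mm deep with a wood inlay on top; face 100 mm wide, 48 mm tall. Moves with the pusher. x axis: the way it is pushed (level, away from the robot, turned with the feeder), z up. The lane floor is 26 mm below this point. With the pusher forward, 68 mm of lane are free before the face, up to the front lip
- green_feeder: fixed white base of the green lane, 265 x 170 mm, lane floor 12 mm above the table; origin on the table below the lane's middle line, 90 mm beyond the face of the forward pusher. x: push direction, y: left. Front lip 10 mm high; aluminium rail on the right, 22 mm high, 57 mm from the middle line; rear wall 50 mm high
- green_catch_tip (a point): tip of the brass catch at the left of the green lane: a sprung arm 85 mm long, 12 mm high, on an upright pivot. A steel lug on the pusher's left side swings it aside on the way back; then it snaps in and holds the lug
- amber_pusher (a joint): travel of the amber pusher, m: 0 forward (towards the robot, where its spring holds it), 0.085 fully back at its stop. The spring pushes forward, 3 N at 0 to 7 N at the back, plus 1 N if moved at 40 mm/s. Once pushed past the catch and let go, it is held at about 0.046; let go earlier, it springs back to 0
- amber_face (a point): centre of the front face of the amber pusher, the amber block 90 mm deep with a wood inlay on top; face 100 mm wide, 48 mm tall. Moves with the pusher. x axis: the way it is pushed (level, away from the robot, turned with the feeder), z up. The lane floor is 26 mm below this point. With the pusher forward, 68 mm of lane are free before the face, up to the front lip
- amber_feeder: fixed white base of the amber lane, 265 x 170 mm, lane floor 12 mm above the table; origin on the table below the lane's middle line, 90 mm beyond the face of the forward pusher. x: push direction, y: left. Front lip 10 mm high; aluminium rail on the right, 22 mm high, 57 mm from the middle line; rear wall 50 mm high
- amber_catch_tip (a point): tip of the brass catch at the left of the amber lane: a sprung arm 85 mm long, 12 mm high, on an upright pivot. A steel lug on the pusher's left side swings it aside on the way back; then it snaps in and holds the lug
- lane_jar: small brown lidded jar, 54 mm wide, 70 mm tall, standing in the amber lane just in front of the amber pusher; origin at the centre of its underside
- olive_jar: olive lidded jar, 68 mm wide, 95 mm tall, left of the feeders; origin at the centre of its underside
- brown_jar: brown lidded jar, 68 mm wide, 95 mm tall, right of the feeders; origin at the centre of its underside
- olive_mug: olive mug, 76 mm wide, 75 mm tall, right of the feeders; origin at the centre of its underside
- cream_cup: cream cup, 52 mm wide, 55 mm tall, between the rear halves of the two feeders; origin at the centre of its underside
- rust_plate: rust-red plate, 140 mm wide, 22 mm tall, to the right near the robot; origin at the centre of its underside
- small_vase: brown vase, 64 mm wide, 110 mm tall, left of the feeders; origin at the centre of its underside

How it is judged:
On the way:
1. the green pusher is pushed all the way back (to within 10 mm of its stop) (value of joint green_pusher above 0.075 m), for 0.02 s.
At the end, for the whole second after the job is handed in: the green pusher rests on its catch at 40 to 52 mm of its travel, the amber pusher is forward (under 6 mm), and the pottery is within 25 mm of where it stood (value of joint green_pusher between 0.04 and 0.052 m and velocity of joint green_pusher between -0.01 and 0.01 m/s and value of joint amber_pusher below 0.006 m); the robot touches nothing.
It fails at once if the amber pusher is pushed back by more than 10 mm (value of joint amber_pusher above 0.01 m).
It fails at once if a piece of pottery is moved by more than 25 mm, lifted or carried (distance of any of lane_jar, olive_jar, brown_jar, olive_mug, cream_cup, rust_plate, small_vase from where it was at the start of the episode above 0.025 m).
It fails at once if a piece of pottery is tipped over (angle between any of lane_jar, olive_jar, brown_jar, olive_mug, cream_cup, rust_plate, small_vase's own z axis and vertical above 0.5 rad).
It also fails if it takes over 38 s, if anything falls off the work surface, if the arm or the gripper's body presses on something with over 40 N, if the wrist force passes 120 N, or if a joint passes its speed limit or range.

## Robot

A 7-joint arm with a two-finger parallel gripper is mounted at the origin on the work surface. World frame = base frame: x ahead of the robot, y to its left, z up, the work surface at z = 0. Lengths are in m, angles in rad, forces in N, time in s.
With the tool pointing down it reaches from about 0.425 to 1.025 m from the base axis. Payload 3.6 kg.
Tool frame: the origin (TCP) lies midway between the tips of the shut fingers; the grasp point (between the pads) lies 19 mm behind it; y points along the fingers, x is the direction in which the jaws open and shut, and the axes are right-handed (so a half turn about y gives the same grasp; the last joint's range is limited). The gripper opens to 85 mm and grips with 20 to 120 N. Pads are 22 mm wide; open, the fingers measure 114 mm over their backs; the gripper's body (76 mm by 85 mm) begins 54 mm behind the grasp point. The pads swing forward as they close: fully open they stand 13 mm farther back than shut.
Start: joints at [-1.393, 0.591, 0.048, 1.609, -0.033, 0.943, -0.034], TCP at [0.195, 0.698, 0.231] pointing down, gripper open.
Joint ranges: [-2.69, 2.69], [-0.47, 2.24], [-1.27, 1.36], [0.19, 2.51], [-1.53, 4.68], [0.08, 2.07], [-3.09, 3.09]. Speed limits (rad/s): [2.57, 2.57, 3.14, 3.14, 3.14, 3.14, 3.14].

## Interface

Orientations are given as [roll, pitch, yaw] about the fixed x, y, z axes, in that order (R = Rz(yaw) Ry(pitch) Rx(roll)).
In Python, from workcell import r gives the robot as it stands.
- The arm moves only by the tool carry_out, never from a script. Its argument "motion" is a list of rows, each an object of numbers: "fingers": the finger opening in mm, from 0 to 85.4; "dx", "dy", "dz": the shift along the world's x, y, z as a fraction of full scale; "yaw": the turn about the world's z as a fraction of full scale. In form: [{"fingers": .., "dx": .., "dy": .., "dz": .., "yaw": ..}, ...]. A call has 1 to 20 rows; each row shifts and turns the commanded pose from where the row before left it; what a row does not reach is not made up. Full scale, the value 1, is 0.025 m for a shift and 4 degrees for a turn. A row lasts 1/8 s, in which the tool goes at most 62.5 mm and 10.7 degrees, less where a joint would pass 70% of its speed; a pose out of reach is approached as far as the arm can. A call with a number of a shift or a turn outside -1 to 1 is refused whole. A call with a gripper value outside its range is refused whole. The fingers move at their own pace and stop on an object; the grip force is fixed at half the most. Time passes only in rows, so rows that do not move let the fingers close. It gives the time, the measured TCP pose, the force and the opening at its end, in the units of the state.
- r.read_state(): the state, without advancing time (a new reading comes with each control period).
- r.grab_frame(name): name is "scene" or "top" or "wrist"; returns (picture, depth): 420x560x3 uint8, red, green, blue; 420x560 float32, m along the optical axis (not along the pixel's ray), 0 where there is no reading.
- r.camera_info(name): a dict with "K" (3x3 intrinsics, pixels), "dist" ([k1, k2, p1, p2, k3] as OpenCV has them; the pictures are not rectified), "origin" and "attitude" of the camera in the world; the wrist camera has in their place "T_tool_cam" (4x4, takes a point from camera to tool coordinates, whose origin is the TCP and whose axes are the tool frame's). Camera axes: x right, y down, z forward; pixel columns grow to the right and rows downward; lengths in m; the calibration is good to about 2 mm. A picture is of the moment at which its call begins: read the wrist's pose just before it. camera_info takes no time and is no camera call.
- r.finish_job(): hands the job in, once; it reports no verdict.
The state is a dict: "clock": time; "qpos": joint angles; "qvel": joint speeds; "joint_efforts": joint torques, N m; "tcp_pos": TCP position; "ee_rot": TCP orientation; "force": force on the tool from outside, world axes, zero at the start; "moment": the same for the moment, N m; "width": finger opening in m.
Only numpy, scipy, OpenCV 4.12 (cv2) and the standard library are available. Lean on these libraries where they do the work, as an engineer would, in place of code of your own. Each camera call takes 0.05 s, during which the arm holds its last target.

## Working session

There is one attempt and no reset: what is moved stays moved. The work goes in short steps, Python scripts to look and compute and a tool call to move; the robot and the scene stay as the last step left them, time stands still between calls to the robot, and variables do not carry over. Pictures are saved under pics/ and viewed, and the job is handed in when it is done.

Besides the shell and the picture viewer there is one more tool, called after "Emit:" by a JSON object that holds its "name" and its "arguments", one argument or row to a line. carry_out: Moves the arm, as the interface text tells. Its arguments: {"type":"object","properties":{"motion":{"type":"array"}},"required":["motion"]}

```bash
mkdir -p pics; ls; python3 - <<'E'
from workcell import r
import cv2,numpy as np
s=r.read_state();print({k:np.round(v,3) for k,v in s.items()})
for n in("scene","top"):
    p,d=r.grab_frame(n);cv2.imwrite(f"pics/{n}0.png",p[:,:,::-1]);np.save(n+"d0.npy",d);np.save(n+"p0.npy",p)
    print(n,{k:np.round(v,3).tolist() for k,v in r.camera_info(n).items()})
E
```

```text
pics
{'clock': np.float64(0.0), 'qpos': array([-1.393,  0.592,  0.048,  1.61 , -0.033,  0.943, -0.034]), 'qvel': array([ 0.   ,  0.001, -0.   , -0.001,  0.002,  0.   ,  0.001]), 'joint_efforts': array([-1.0000e-03, -5.4870e+01,  1.5460e+00, -1.9813e+01,  9.0000e-03,
        9.0000e-03,  0.0000e+00]), 'tcp_pos': array([0.194, 0.698, 0.23 ]), 'ee_rot': array([-1.571,  0.002,  1.299]), 'force': array([-0.288, -0.376, -0.241]), 'moment': array([ 0.028, -0.012,  0.017]), 'width': np.float64(0.086)}
scene {'K': [[398.304, 0.0, 282.125], [0.0, 398.304, 215.954], [0.0, 0.0, 1.0]], 'dist': [0.028, 0.0, 0.0, 0.0, 0.0], 'origin': [1.025, -0.491, 1.01], 'attitude': [-2.495, -0.017, 0.804]}
top {'K': [[460.072, 0.0, 282.937], [0.0, 460.072, 207.725], [0.0, 0.0, 1.0]], 'dist': [0.028, 0.0, 0.0, 0.0, 0.0], 'origin': [0.188, 0.031, 1.529], 'attitude': [-2.927, -0.005, -1.536]}
```

View pics/scene0.png

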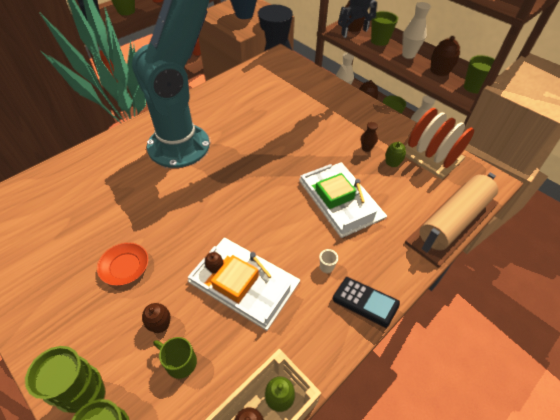

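View pics/top0.png

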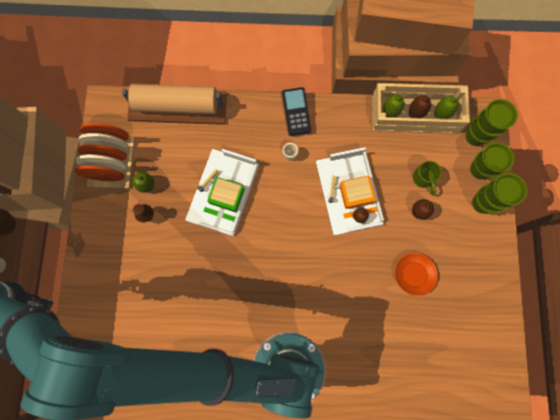

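The green feeder is at about (224,192) in the top picture, with the pusher block at (226,193), green marks on the lane floor at (220,212), and its catch at (208,180). The amber feeder is at (350,190). In the scene picture the green feeder is at (343,197). Next I measure the green block.

```bash
cat > h.py <<'E'
import numpy as np,cv2
from scipy.spatial.transform import Rotation as Ro
def cam(i):
    return np.array(i["K"]),np.array(i["dist"],float),np.array(i["origin"]),Ro.from_euler("xyz",i["attitude"]).as_matrix()
def rays(i,uv):
    K,D,o,R=cam(i)
    n=cv2.undistortPoints(np.array(uv,float).reshape(-1,1,2),K,D)[:,0]
    return o,np.c_[n,np.ones(len(n))]@R.T
def plane(i,uv,z):
    o,d=rays(i,uv);return o+d*((z-o[2])/d[:,2])[:,None]
def cloud(i,d):
    h,w=d.shape;uv=np.stack(np.meshgrid(np.arange(w),np.arange(h)),-1).reshape(-1,2)
    o,q=rays(i,uv);return (o+q*d.reshape(-1,1)).reshape(h,w,3)
E
python3 - <<'E'
from workcell import r
from h import *
for n,box in(("top",(170,140,390,245)),("scene",(180,155,390,325))):
    p=np.load(n+"p0.npy");d=np.load(n+"d0.npy");i=r.camera_info(n);C=cloud(i,d)
    x0,y0,x1,y1=box
    cv2.imwrite(f"pics/{n}z.png",cv2.resize(p[y0:y1,x0:x1,::-1],None,fx=3.5,fy=3.5,interpolation=cv2.INTER_CUBIC))
    hsv=cv2.cvtColor(p,cv2.COLOR_RGB2HSV)
    m=cv2.inRange(hsv,(50,150,60),(75,255,255))
    k,l,st,c=cv2.connectedComponentsWithStats(m)
    for j in range(1,k):
        if st[j,4]>25:
            q=C[l==j];print(n,st[j],c[j].round(1),"med",np.median(q,0).round(3),"z",np.percentile(q[:,2],[5,50,95]).round(3))
    t=np.median(C[300:310,100:110].reshape(-1,3),0);print(n,"table?",C[250,200 if n=="top" else 250].round(4))
E
```

```text
top [208 186  35  25 144] [227.4 202.5] med [0.515 0.211 0.06 ] z [0.042 0.06  0.067]
top [204 208  14   7  50] [210.5 211. ] med [0.499 0.277 0.014] z [0.01  0.014 0.018]
top [223 214  12   7  42] [228.3 216.9] med [0.48  0.216 0.014] z [0.008 0.014 0.019]
top table? [ 0.3681  0.3057 -0.003 ]
scene [313 178  42  30 364] [332.9 196.1] med [0.581 0.188 0.046] z [0.024 0.046 0.063]
scene table? [ 0.5143 -0.1076  0.    ]
```

View pics/topz.png

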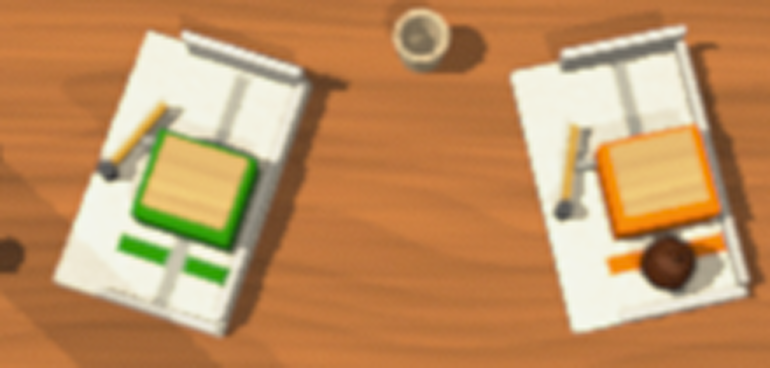

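View pics/scenez.png

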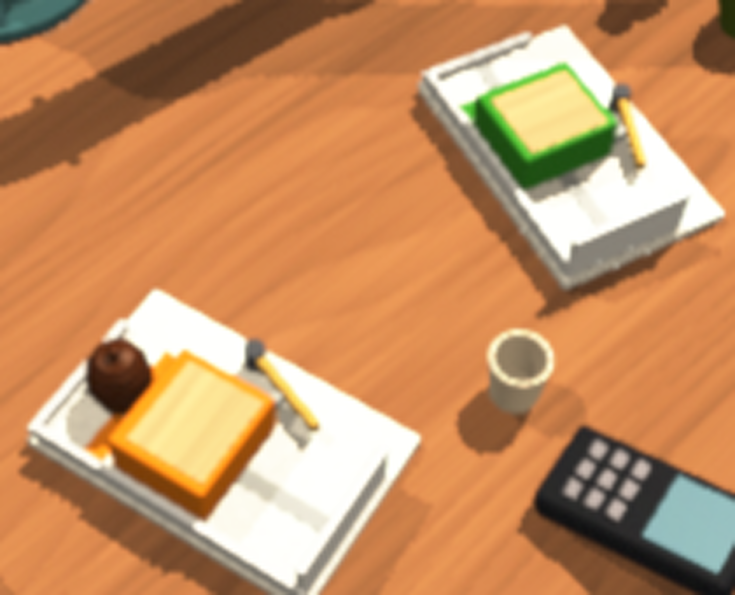

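```bash
python3 - <<'E'
from workcell import r
from h import *
for n,box,s in(("top",(200,165,250,215),(227,192)),("scene",(310,165,362,215),(337,187))):
    p=np.load(n+"p0.npy");d=np.load(n+"d0.npy");i=r.camera_info(n);C=cloud(i,d)
    hsv=cv2.cvtColor(p,cv2.COLOR_RGB2HSV)
    x0,y0,x1,y1=box
    roi=np.zeros(d.shape,np.uint8);roi[y0:y1,x0:x1]=1
    print(n,hsv[s[1],s[0]],C[s[1],s[0]])
    for name,lo,hi in(("inlay",(12,60,130),(27,190,255)),("all",(12,60,40),(80,255,255))):
        m=cv2.inRange(hsv,lo,hi)*roi
        if name=="all": m=((C[...,2]>.05)&(C[...,2]<.075)&(roi>0)&(hsv[...,1]>60)).astype(np.uint8)*255
        k,l,st,c=cv2.connectedComponentsWithStats(m);j=l[s[1],s[0]]
        q=plane(i,np.argwhere(l==j)[:,::-1],.062)[:,:2]
        mm=(l==j).astype(np.uint8);ct=max(cv2.findContours(mm,0,2)[0],key=len)
        w=plane(i,ct.reshape(-1,2),.062)[:,:2].astype(np.float32)
        (c,sz,a)=cv2.minAreaRect(w);print(n,name,st[j],"mean",q.mean(0).round(4),"rect",np.round(c,4),np.round(sz,4),round(a,1),"z",np.median(C[l==j][:,2]).round(4))
    # feeder: white
    m=((hsv[...,1]<60)&(hsv[...,2]>110)&(np.hypot(C[...,0]-.56,C[...,1]-.2)<.22)).astype(np.uint8)
    m=((np.abs(C[...,2]-.012)<.007)&(hsv[...,1]<70)&(np.hypot(C[...,0]-.56,C[...,1]-.2)<.2)).astype(np.uint8)
    ct=max(cv2.findContours(m,0,2)[0],key=cv2.contourArea)
    w=plane(i,ct.reshape(-1,2),.012)[:,:2].astype(np.float32)
    print("feeder",cv2.minAreaRect(w))
E
```

```text
top [ 20 129 236] [0.55457215 0.21982827 0.06037397]
top inlay [211 179  29  26 504] mean [0.5555 0.2258] rect [0.5557 0.2259] [0.0802 0.0698] 74.1 z 0.064
top all [207 176  37  35 824] mean [0.5502 0.2269] rect [0.5502 0.2272] [0.1018 0.0911] 73.3 z 0.0631
feeder ((0.5488874912261963, 0.24865832924842834), (0.17154592275619507, 0.22367696464061737), 74.06888580322266)
scene [ 23 102 253] [0.55746898 0.22293337 0.06230573]
scene inlay [321 176  32  22 412] mean [0.554  0.2236] rect [0.5536 0.2242] [0.0782 0.0704] 74.0 z 0.0634
scene all [316 173  41  30 721] mean [0.5551 0.2192] rect [0.5547 0.2208] [0.1045 0.0958] 73.4 z 0.0628
feeder ((0.5689829587936401, 0.23886758089065552), (0.17349977791309357, 0.26860517263412476), 73.64922332763672)
```

Both views agree to a few mm. The block centre is about (0.5545, 0.2245), the top at z about 0.063 (expected 0.062), and the inlay axis at 74°. So the push direction is at yaw −16°, the forward face is at about (0.511, 0.237, 0.038), and the tool yaw (74.4°) already matches. I'll move high over the front of the lane with the fingers shut.

Emit:
{"name": "carry_out", "arguments": {
  "motion": [
    {"fingers": 0, "dx": 0.3, "dy": -0.5, "dz": 0, "yaw": 0},
    {"fingers": 0, "dx": 0.63, "dy": -1, "dz": 0, "yaw": 0},
    {"fingers": 0, "dx": 0.63, "dy": -1, "dz": 0, "yaw": 0},
    {"fingers": 0, "dx": 0.63, "dy": -1, "dz": 0, "yaw": 0},
    {"fingers": 0, "dx": 0.63, "dy": -1, "dz": 0, "yaw": 0},
    {"fingers": 0, "dx": 0.63, "dy": -1, "dz": 0, "yaw": 0},
    {"fingers": 0, "dx": 0.63, "dy": -1, "dz": 0, "yaw": 0},
    {"fingers": 0, "dx": 0.63, "dy": -1, "dz": 0, "yaw": 0},
    {"fingers": 0, "dx": 0.63, "dy": -1, "dz": 0, "yaw": 0},
    {"fingers": 0, "dx": 0.63, "dy": -1, "dz": 0, "yaw": 0},
    {"fingers": 0, "dx": 0.63, "dy": -1, "dz": 0, "yaw": 0},
    {"fingers": 0, "dx": 0.63, "dy": -1, "dz": 0, "yaw": 0},
    {"fingers": 0, "dx": 0.63, "dy": -1, "dz": 0, "yaw": 0},
    {"fingers": 0, "dx": 0.63, "dy": -1, "dz": 0, "yaw": 0},
    {"fingers": 0, "dx": 0.63, "dy": -1, "dz": 0, "yaw": 0},
    {"fingers": 0, "dx": 0.63, "dy": -1, "dz": 0, "yaw": 0},
    {"fingers": 0, "dx": 0.63, "dy": -1, "dz": 0, "yaw": 0},
    {"fingers": 0, "dx": 0.4, "dy": -1, "dz": 0, "yaw": 0},
    {"fingers": 0, "dx": 0.3, "dy": -0.5, "dz": 0, "yaw": 0},
    {"fingers": 0, "dx": 0, "dy": 0, "dz": 0, "yaw": 0}
  ]
}}

```text
clock: 2.6
tcp_pos: [0.472, 0.2471, 0.2314]
ee_rot: [-1.571, 0.0, 1.296]
force: [-0.7, 0.2, 0.1]
width: 0.0002
```

```bash
python3 - <<'E'
from workcell import r
from h import *
s=r.read_state();i=r.camera_info("wrist");p,d=r.grab_frame("wrist")
cv2.imwrite("pics/w1.png",p[:,:,::-1])
T=np.array(i["T_tool_cam"]);R=Ro.from_euler("xyz",s["ee_rot"]).as_matrix()
h,w=d.shape;uv=np.stack(np.meshgrid(np.arange(w),np.arange(h)),-1).reshape(-1,1,2).astype(float)
n=cv2.undistortPoints(uv,np.array(i["K"]),np.array(i["dist"],float))[:,0]
ray=np.c_[n,np.ones(len(n))]@(R@T[:3,:3]).T
o=s["tcp_pos"]+R@T[:3,3]
C=(o+ray*d.reshape(-1,1)).reshape(h,w,3)
P=(o+ray*((.062-o[2])/ray[:,2])[:,None]).reshape(h,w,3)
print(o,T.round(3).tolist())
hsv=cv2.cvtColor(p,cv2.COLOR_RGB2HSV)
reg=np.hypot(C[...,0]-.555,C[...,1]-.224)<.1
m=(reg&(abs(C[...,2]-.062)<.008)&(d>0)).astype(np.uint8)
cts=max(cv2.findContours(m,0,2)[0],key=cv2.contourArea)
w_=np.array([P[v,u,:2] for u,v in cts[:,0]],np.float32);print("block",cv2.minAreaRect(w_),np.median(C[m>0],0))
g=(reg&(hsv[...,0]>45)&(hsv[...,0]<80)&(hsv[...,1]>120)&(d>0));
print("green z",np.percentile(C[g][:,2],[2,25,50,75,98]) if g.any() else None)
u=np.array([.961,-.276]);f=g&(C[...,2]>.02)&(C[...,2]<.055)
if f.any(): print("front face along-u",np.percentile(C[f][:,:2]@u,[5,50,95]),"expected",np.dot([.511,.237],u), "tcp",s["tcp_pos"][:2]@u)
E
```

```text
[0.40565786 0.26563727 0.37510024] [[1.0, -0.001, 0.0, -0.0], [-0.001, -0.271, 0.962, -0.144], [-0.001, -0.962, -0.271, 0.069], [0.0, 0.0, 0.0, 1.0]]
block ((0.5466932058334351, 0.2281055748462677), (0.099457748234272, 0.08631560951471329), 73.44093322753906) [0.52677822 0.23939571 0.0627648 ]
green z [0.01286734 0.01468575 0.05872742 0.06234953 0.06379638]
front face along-u [0.4217868  0.42221706 0.42262821] expected 0.42565899999999995 tcp 0.38541494152051275
```

View pics/w1.png

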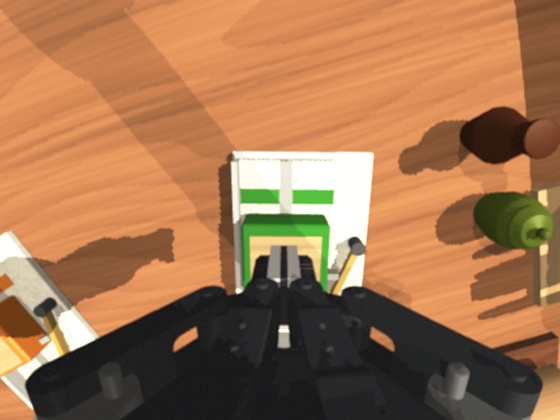

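The wrist view shows the lane straight below: front lip at row 155, block front edge at row 218, and the vase and jar well to the side at (500,135) and (515,220). It puts the face at 0.422 along the push axis, against 0.426 from the fixed cameras. The TCP is at 0.385, centred to about 2 mm. I'll descend between the lip and the face.

Emit:
{"name": "carry_out", "arguments": {
  "motion": [
    {"fingers": 0, "dx": 0, "dy": 0, "dz": -0.6, "yaw": 0},
    {"fingers": 0, "dx": 0, "dy": 0, "dz": -1, "yaw": 0},
    {"fingers": 0, "dx": 0, "dy": 0, "dz": -1, "yaw": 0},
    {"fingers": 0, "dx": 0, "dy": 0, "dz": -1, "yaw": 0},
    {"fingers": 0, "dx": 0, "dy": 0, "dz": -1, "yaw": 0},
    {"fingers": 0, "dx": 0, "dy": 0, "dz": -1, "yaw": 0},
    {"fingers": 0, "dx": 0, "dy": 0, "dz": -1, "yaw": 0},
    {"fingers": 0, "dx": 0, "dy": 0, "dz": -0.6, "yaw": 0},
    {"fingers": 0, "dx": 0, "dy": 0, "dz": -0.6, "yaw": 0},
    {"fingers": 0, "dx": 0, "dy": 0, "dz": 0, "yaw": 0},
    {"fingers": 0, "dx": 0, "dy": 0, "dz": 0, "yaw": 0}
  ]
}}

```text
clock: 4.03
tcp_pos: [0.472, 0.2486, 0.0367]
ee_rot: [-1.571, -0.001, 1.299]
force: [0.3, 0.6, 0.4]
width: -0.0001
```

```bash
python3 - <<'E'
from workcell import r
import cv2
p,d=r.grab_frame("scene")
cv2.imwrite("pics/s2.png",cv2.resize(p[120:260,260:420,::-1],None,fx=4,fy=4,interpolation=cv2.INTER_CUBIC))
E
```

```text
(no output)
```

View pics/s2.png

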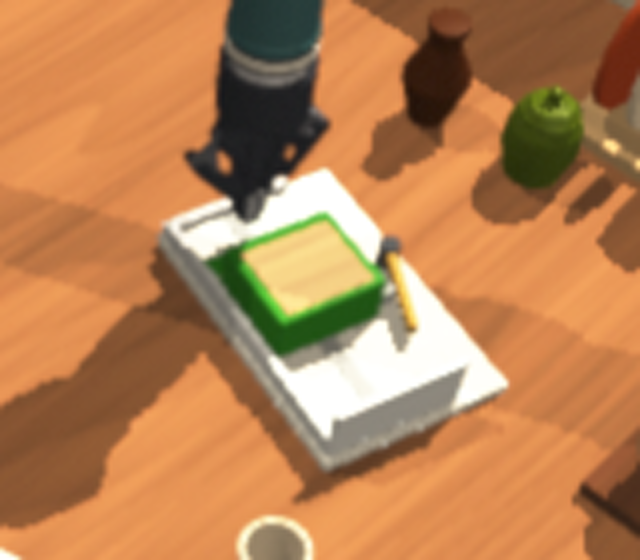

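The fingertips, at (250,205) in the crop, are inside the lip and in front of the block, with no contact. I'll push along −16° at 40 mm/s.

Emit:
{"name": "carry_out", "arguments": {
  "motion": [
    {"fingers": 0, "dx": 0.192, "dy": -0.055, "dz": 0, "yaw": 0},
    {"fingers": 0, "dx": 0.192, "dy": -0.055, "dz": 0, "yaw": 0},
    {"fingers": 0, "dx": 0.192, "dy": -0.055, "dz": 0, "yaw": 0},
    {"fingers": 0, "dx": 0.192, "dy": -0.055, "dz": 0, "yaw": 0},
    {"fingers": 0, "dx": 0.192, "dy": -0.055, "dz": 0, "yaw": 0},
    {"fingers": 0, "dx": 0.192, "dy": -0.055, "dz": 0, "yaw": 0},
    {"fingers": 0, "dx": 0.192, "dy": -0.055, "dz": 0, "yaw": 0},
    {"fingers": 0, "dx": 0.192, "dy": -0.055, "dz": 0, "yaw": 0}
  ]
}}

```text
clock: 5.08
tcp_pos: [0.5078, 0.2378, 0.0362]
ee_rot: [-1.567, 0.002, 1.3]
force: [-4.5, 2.0, 4.9]
width: 0.0004
```

Emit:
{"name": "carry_out", "arguments": {
  "motion": [
    {"fingers": 0, "dx": 0.192, "dy": -0.055, "dz": 0, "yaw": 0},
    {"fingers": 0, "dx": 0.192, "dy": -0.055, "dz": 0, "yaw": 0},
    {"fingers": 0, "dx": 0.192, "dy": -0.055, "dz": 0, "yaw": 0},
    {"fingers": 0, "dx": 0.192, "dy": -0.055, "dz": 0, "yaw": 0},
    {"fingers": 0, "dx": 0.192, "dy": -0.055, "dz": 0, "yaw": 0},
    {"fingers": 0, "dx": 0.192, "dy": -0.055, "dz": 0, "yaw": 0},
    {"fingers": 0, "dx": 0.192, "dy": -0.055, "dz": 0, "yaw": 0},
    {"fingers": 0, "dx": 0.192, "dy": -0.055, "dz": 0, "yaw": 0},
    {"fingers": 0, "dx": 0.192, "dy": -0.055, "dz": 0, "yaw": 0},
    {"fingers": 0, "dx": 0.192, "dy": -0.055, "dz": 0, "yaw": 0},
    {"fingers": 0, "dx": 0.192, "dy": -0.055, "dz": 0, "yaw": 0},
    {"fingers": 0, "dx": 0.192, "dy": -0.055, "dz": 0, "yaw": 0},
    {"fingers": 0, "dx": 0, "dy": 0, "dz": 0, "yaw": 0}
  ]
}}

```text
clock: 6.7
tcp_pos: [0.5652, 0.221, 0.0361]
ee_rot: [-1.566, 0.002, 1.3]
force: [-6.2, 1.4, 5.6]
width: -0.0002
```

Emit:
{"name": "carry_out", "arguments": {
  "motion": [
    {"fingers": 0, "dx": 0.154, "dy": -0.044, "dz": 0, "yaw": 0},
    {"fingers": 0, "dx": 0.154, "dy": -0.044, "dz": 0, "yaw": 0},
    {"fingers": 0, "dx": 0.154, "dy": -0.044, "dz": 0, "yaw": 0},
    {"fingers": 0, "dx": 0, "dy": 0, "dz": 0, "yaw": 0}
  ]
}}

```text
clock: 7.2
tcp_pos: [0.5762, 0.2178, 0.036]
ee_rot: [-1.565, 0.002, 1.3]
force: [-5.8, 1.1, 5.9]
width: 0.0
```

Emit:
{"name": "carry_out", "arguments": {
  "motion": [
    {"fingers": 0, "dx": 0.1, "dy": -0.03, "dz": 0, "yaw": 0},
    {"fingers": 0, "dx": 0.1, "dy": -0.03, "dz": 0, "yaw": 0},
    {"fingers": 0, "dx": 0, "dy": 0, "dz": 0, "yaw": 0}
  ]
}}

```text
clock: 7.58
tcp_pos: [0.579, 0.2169, 0.036]
ee_rot: [-1.562, 0.003, 1.301]
force: [-9.4, 1.5, 7.2]
width: 0.0
```

```bash
python3 - <<'E'
from workcell import r
import cv2
p,d=r.grab_frame("scene")
cv2.imwrite("pics/s3.png",cv2.resize(p[120:260,260:420,::-1],None,fx=4,fy=4,interpolation=cv2.INTER_CUBIC))
E
```

```text
(no output)
```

View pics/s3.png

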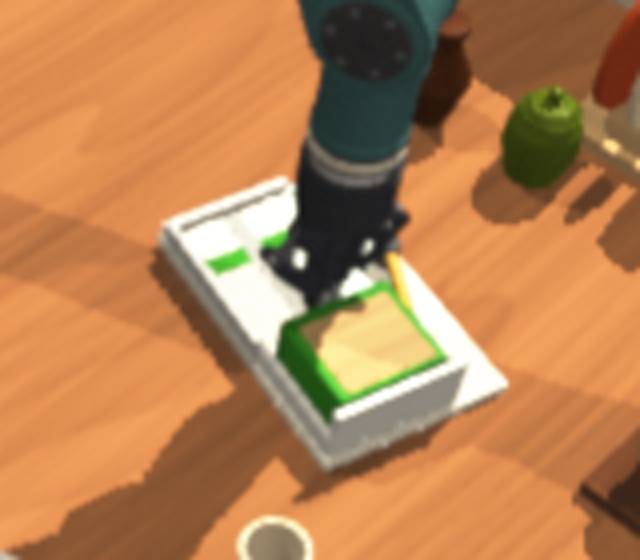

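The block is hard against the rear wall and the force has begun to climb (5.8 to 9.4 N). One more nudge will confirm the stop.

Emit:
{"name": "carry_out", "arguments": {
  "motion": [
    {"fingers": 0, "dx": 0.1, "dy": -0.03, "dz": 0, "yaw": 0},
    {"fingers": 0, "dx": 0, "dy": 0, "dz": 0, "yaw": 0}
  ]
}}

```text
clock: 7.88
tcp_pos: [0.579, 0.2168, 0.0359]
ee_rot: [-1.557, 0.005, 1.302]
force: [-13.3, 3.2, 11.8]
width: 0.0002
```

The force rose to 13 N without any motion, so it is at the stop. I'll back off 70 mm along the lane, which leaves the latched position (39 mm forward of the stop) clear.

Emit:
{"name": "carry_out", "arguments": {
  "motion": [
    {"fingers": 0, "dx": -0.2, "dy": 0.057, "dz": 0, "yaw": 0},
    {"fingers": 0, "dx": -0.3, "dy": 0.086, "dz": 0, "yaw": 0},
    {"fingers": 0, "dx": -0.3, "dy": 0.086, "dz": 0, "yaw": 0},
    {"fingers": 0, "dx": -0.3, "dy": 0.086, "dz": 0, "yaw": 0},
    {"fingers": 0, "dx": -0.3, "dy": 0.086, "dz": 0, "yaw": 0},
    {"fingers": 0, "dx": -0.3, "dy": 0.086, "dz": 0, "yaw": 0},
    {"fingers": 0, "dx": -0.3, "dy": 0.086, "dz": 0, "yaw": 0},
    {"fingers": 0, "dx": -0.3, "dy": 0.086, "dz": 0, "yaw": 0},
    {"fingers": 0, "dx": -0.3, "dy": 0.086, "dz": 0, "yaw": 0},
    {"fingers": 0, "dx": -0.2, "dy": 0.057, "dz": 0, "yaw": 0},
    {"fingers": 0, "dx": 0, "dy": 0, "dz": 0, "yaw": 0}
  ]
}}

```text
clock: 9.25
tcp_pos: [0.5164, 0.2356, 0.0364]
ee_rot: [-1.571, -0.0, 1.3]
force: [0.3, 0.2, -0.6]
width: -0.0001
```

```bash
python3 - <<'E'
from workcell import r
import cv2
p,d=r.grab_frame("scene")
cv2.imwrite("pics/s4.png",cv2.resize(p[120:260,260:420,::-1],None,fx=4,fy=4,interpolation=cv2.INTER_CUBIC))
E
```

```text
(no output)
```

View pics/s4.png

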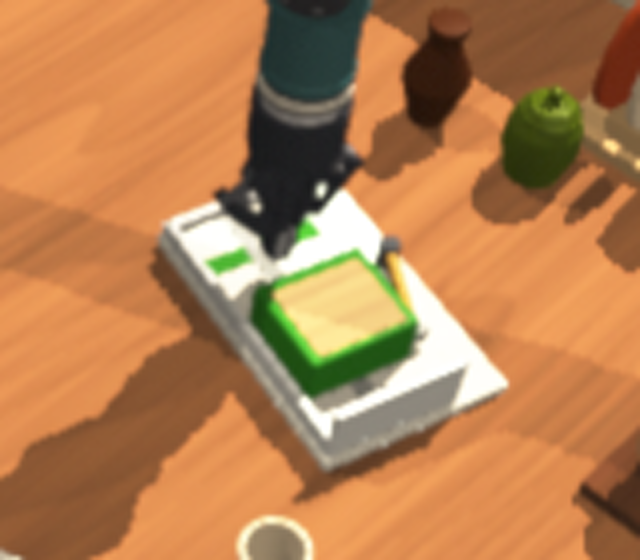

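The block stopped half way on its own, the contact force is zero and there is a gap to the fingers. I'll lift straight up.

Emit:
{"name": "carry_out", "arguments": {
  "motion": [
    {"fingers": 0, "dx": -0.2, "dy": 0.06, "dz": 0, "yaw": 0},
    {"fingers": 0, "dx": 0, "dy": 0, "dz": 0.5, "yaw": 0},
    {"fingers": 0, "dx": 0, "dy": 0, "dz": 1, "yaw": 0},
    {"fingers": 0, "dx": 0, "dy": 0, "dz": 1, "yaw": 0},
    {"fingers": 0, "dx": 0, "dy": 0, "dz": 1, "yaw": 0},
    {"fingers": 0, "dx": 0, "dy": 0, "dz": 1, "yaw": 0},
    {"fingers": 0, "dx": 0, "dy": 0, "dz": 1, "yaw": 0},
    {"fingers": 0, "dx": 0, "dy": 0, "dz": 1, "yaw": 0},
    {"fingers": 0, "dx": 0, "dy": 0, "dz": 1, "yaw": 0},
    {"fingers": 0, "dx": 0, "dy": 0, "dz": 0.5, "yaw": 0},
    {"fingers": 0, "dx": 0, "dy": 0, "dz": 0, "yaw": 0},
    {"fingers": 0, "dx": 0, "dy": 0, "dz": 0, "yaw": 0}
  ]
}}

```text
clock: 10.8
tcp_pos: [0.511, 0.2365, 0.2355]
ee_rot: [-1.57, 0.001, 1.299]
force: [0.1, -0.3, -0.3]
width: -0.0003
```

```bash
python3 - <<'E'
from workcell import r
from h import *
n="scene";p,d=r.grab_frame(n);i=r.camera_info(n)
cv2.imwrite("pics/s5.png",p[:,:,::-1])
u=np.array([.961,-.276]);p0=np.load("scenep0.npy")
def inlay(p,box):
    hsv=cv2.cvtColor(p,cv2.COLOR_RGB2HSV);m=cv2.inRange(hsv,(12,40,130),(27,190,255))
    x0,y0,x1,y1=box;k=np.zeros_like(m);k[y0:y1,x0:x1]=m[y0:y1,x0:x1]
    a,l,st,c=cv2.connectedComponentsWithStats(k);j=1+np.argmax(st[1:,4]);
    return plane(i,np.argwhere(l==j)[:,::-1],.062)[:,:2].mean(0),st[j]
a,b=inlay(p0,(316,172,358,205)),inlay(p,(324,178,368,212))
print(a,b,"travel",(b[0]-a[0])@u,"lateral",(b[0]-a[0])@[.276,.961])
df=np.abs(p.astype(int)-p0).max(2)
for nm,(x0,y0,x1,y1) in dict(amber=(190,240,300,322),brown=(140,300,175,335),mug=(152,336,198,380),cup=(318,250,340,274),plate=(95,243,152,288),vase=(360,122,380,155),olive=(384,140,408,168)).items():
    print(nm,"changed px",(df[y0:y1,x0:x1]>40).sum())
s=r.read_state();print(s["tcp_pos"],s["force"],s["clock"])
E
```

```text
(array([0.55401528, 0.22362491]), array([321, 176,  32,  22, 412], dtype=int32)) (array([0.59805697, 0.21136411]), array([329, 185,  32,  24, 443], dtype=int32)) travel 0.045708053503321106 lateral 0.00037287785058185725
amber changed px 1617
brown changed px 131
mug changed px 0
cup changed px 0
plate changed px 1180
vase changed px 0
olive changed px 18
[0.51096392 0.23648902 0.23528057] [-0.05596832 -0.27336442 -0.97429205] 10.85
```

View pics/s5.png

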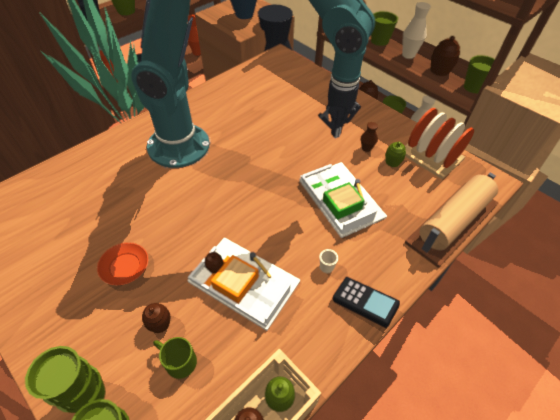

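The green inlay moved 45.7 mm with no lateral shift, so the pusher is latched. The amber pusher and the pottery stand at the same pixels as before, and the changed pixels at the plate and amber lane are the arm's shadow. The arm is clear with no force on it, so I'm handing in.

```bash
python3 -c "
from workcell import r
print(r.finish_job())"
```

```text
the job is handed in; nothing more can be done
None
```

The green pusher was pushed back to its stop and is now latched half way on its catch. I handed the job in at about 10.9 s of the 38 s allowed.

- **At the stop:** I pushed with shut fingertips until the force rose from about 6 N to 13 N with no further movement. The tool position put the travel at about 85 mm, with the block against the rear wall.
- **Latched:** After I backed off, the block sprang forward and stayed. The scene camera measured 45.7 mm of travel (allowed 40 to 52 mm) and 0.4 mm of sideways shift.
- **Clear of everything:** The arm ended about 0.23 m above the table, with a force reading within about 1 N of zero.
- **Amber pusher and pottery:** These look unmoved in the before and after pictures. The pixel comparison did flag changes around the amber lane, the plate and the brown jar; I judged these by eye to be the arm's shadow and did not measure them separately.
- **Disagreement:** The wrist camera placed the green face about 4 mm nearer the robot than the fixed cameras did. It did not matter, because I found the stop by force.

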